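Open the extraction damper fully and start its fan

TASK

With a fingertip, push the ball-grip lever out of closed, past its half-open detent and on to the second stop (the end with the large mark), so that this damper is fully open; only then press the fan button right down and let it come up. Touch the controls gently and never pinch, lift or carry anything; leave the bar-grip lever and all the loose glassware and boxes where they are.

Things in the scene. Friction and masses are not known exactly. Their poses are not given: they have to be found in the camera images.
- ball_damper: The damper to operate, with the ball-grip lever: grey box fixed to the bench, 110 (x) x 170 (y) x 60 high; origin: centre of the underside. Grille on the -x side; 46 dia duct on the +x side, out to x = 139. A slot in the top runs along y; white marks beside it grow from small (closed, y = -40) to large (fully open, y = +40).
- ball_damper_lever (a joint): Ball-grip lever's travel along the box's +y, in m: 0 closed, 0.040 first detent (half open), 0.080 second stop (fully open, hard end). Sprung into each place: it takes about 10 N to push it out of closed, or out of the first detent. Beyond 0.063 it snaps on to the second stop by itself; let go between 0.023 and 0.057 it springs back to the first detent.
- ball_damper_grip (a point): Centre of the black ball grip (32 dia) on the lever to operate; it is 110 above the bench, 50 above the box top, on a steel stem of 10 dia. Moves with the lever. Finger contact with it must stay under 35 N: no pinching, no forcing against the end stop.
- bar_damper: The other damper, not to be operated, with the bar-grip lever, which stands half open: grey box fixed to the bench, 110 (x) x 170 (y) x 60 high; origin: centre of the underside. Grille on the -x side; 46 dia duct on the +x side, out to x = 139. A slot in the top runs along y; white marks beside it grow from small (closed, y = -40) to large (fully open, y = +40).
- bar_damper_grip (a point): Centre of the bar grip of the other damper's lever: a flat black bar 56 (box's x) x 14 (y) x 22 high, 110 above the bench, on a 10 dia stem. Its lever must stay where it is.
- fan_box: Plastic fan control box, 110 (x) x 75 (y) x 45 high, fixed. Origin: centre of the underside. On top: the round push button 22 towards +x, and a fixed dial (28 dia, 12 high, white pointer line) 33 towards -x.
- fan_button (a joint): Travel of the fan button in m: 0 up, 0.006 fully down. It springs back; fully down takes 5 N.
- fan_button_top (a point): Centre of the top face of the fan button (28 dia, black, in a dark steel collar), facing up.
- jar: loose amber glass jar with white cap, 42 dia x 65 high. Bystander. Origin: on its underside.
- beaker: loose open glass beaker, 66 dia x 80 high. Bystander. Origin: on its underside.
- vial: loose small capped glass vial, 26 dia x 50 high. Bystander. Origin: on its underside.
- tip_box: loose clear box with blue lid, 87 x 122 x 55 high. Bystander. Origin: on its underside.
- reagent: loose tall amber bottle, 70 dia x 150 high. Bystander. Origin: on its underside.
- spatula: loose spatula lying flat, 180 long. Bystander. Origin: under the tool.
- dish: loose flat clear dish, 90 dia x 16 high. Bystander. Origin: on its underside.
Mind the look-alikes: they are no part of the job. What is shaped like the fan_box but red or yellow is not meant.

How it is judged:
By the outcome, as a careful person would: the job done as asked, in the order asked, and still so for the second after the job is handed in, with the robot touching nothing.
It also fails if it takes over 48 s, if anything falls off the work surface, if the arm or the gripper's body presses on something with over 40 N, if the wrist force passes 120 N, or if a joint passes its speed limit or range.

ROBOT

A 6-joint arm with a two-finger parallel gripper is mounted at the origin on the work surface. World frame = base frame: x ahead of the robot, y to its left, z up, the work surface at z = 0. Lengths are in mm, angles in rad, forces in N, time in s.
With the tool pointing down it reaches from about 400 to 925 mm from the base axis. Payload 12.5 kg.
Tool frame: the origin (TCP) lies midway between the tips of the shut fingers; the grasp point (between the pads) lies 19 mm behind it; x points along the fingers, y is the direction in which the jaws open and shut, and the axes are right-handed (so a half turn about x gives the same grasp; the last joint's range is limited). The gripper opens to 95 mm and grips with 3 to 60 N. Pads are 20 mm wide; open, the fingers measure 119 mm over their backs; the gripper's body (75 mm by 180 mm) begins 59 mm behind the grasp point.
Start: joints at [-1.316, 0.491, 1.559, -0, 1.092, -0.106], TCP at [220.663, -584.769, 214.661] pointing down, gripper open.
Joint ranges: [-3.1, 3.1], [-0.84, 2.19], [0.05, 2.79], [-1.13, 4.28], [0.06, 2.93], [-2.69, 2.69]. Speed limits (rad/s): [2.22, 2.22, 2.79, 3.14, 3.14, 3.14].

INTERFACE

Orientations are given as [roll, pitch, yaw] about the fixed x, y, z axes, in that order (R = Rz(yaw) Ry(pitch) Rx(roll)).
In Python, from cell import sensors, read_camera, get_calibration, order gives the robot as it stands. The module is installed in compiled form; this text tells all that it offers.
- The arm moves only by the tool servo_tool, never from a script. Its argument "steps" is text: rows parted by semicolons, each of 7 numbers parted by spaces: the shift along the tool's x, y, z in mm, then the turn, a rotation vector about the tool's x, y, z in rad, then the finger opening in mm, from 0 to 95.1. A call has exactly 8 rows; each row shifts and turns the pose as measured when the row begins, along the tool's axes as they then stand; what a row does not reach is not made up. A row lasts 1/10 s, in which the tool goes at most 50 mm and 8.59 degrees, less where a joint would pass 70% of its speed; a pose out of reach is approached as far as the arm can. A call is refused whole if a number of a shift passes 50 or a number of a turn 0.15, either way. A call with a gripper value outside its range is refused whole. The fingers move at their own pace and stop on an object; the grip force is fixed at half the most. Time passes only in rows, so rows that do not move let the fingers close, or fill a call up. It gives the time, the measured TCP pose, the force and the opening at its end, in the units of the state.
- sensors.state(): the state, without advancing time (a new reading comes with each control period).
- read_camera(name): name is "side" or "top"; returns (picture, depth): 420x560x3 uint8, blue, green, red; 420x560 float32, mm along the optical axis (not along the pixel's ray), 0 where there is no reading.
- get_calibration(name): a dict with "mtx" (3x3 intrinsics, pixels), "R" (3x3) and "t" (3): a world point X has camera coordinates R X + t. Camera axes: x right, y down, z forward; pixel columns grow to the right and rows downward; lengths in mm; the calibration is good to about 2 mm. A picture is of the moment at which its call begins. get_calibration takes no time and is no camera call.
- order.job_done(): hands the job in, once; it reports no verdict.
The state is a dict: "t": time; "joints": joint angles; "qvel": joint speeds; "tau": joint torques, N m; "eef_pos": TCP position; "tcp_rot": TCP orientation; "ft_force": force on the tool from outside, world axes, zero at the start; "moment": the same for the moment, N m; "opening": opening from 0.0 (shut) to 1.0 (fully open).
Only numpy, scipy, OpenCV 4.12 (cv2) and the standard library are available. Lean on these libraries where they do the work, as an engineer would, in place of code of your own. Each camera call takes 0.05 s, during which the arm holds its last target.

## Working session

There is one attempt and no reset: what is moved stays moved. The work goes in short steps, Python scripts to look and compute and a tool call to move; the robot and the scene stay as the last step left them, time stands still between calls to the robot, and variables do not carry over. Pictures are saved under pics/ and viewed, and the job is handed in when it is done.

Besides the shell and the picture viewer there is one more tool, called after ">>>" by a JSON object that holds its "op" and its "data". servo_tool: Moves the arm, as the interface text tells. Its arguments: {"type":"object","properties":{"steps":{"type":"string"}},"required":["steps"]}

```bash
mkdir -p pics
python3 - <<'E'
from cell import *
import cv2,numpy as np
for n in("top","side"):
    p,d=read_camera(n); cv2.imwrite(f"pics/{n}0.png",p); np.savez(f"{n}0.npz",p=p,d=d)
    c=get_calibration(n); print(n,c["mtx"].round(1).tolist(),c["R"].round(3).tolist(),c["t"].round(1).tolist())
s=sensors.state();print({k:np.round(v,3).tolist() for k,v in s.items()})
E
```

```text
top [[488.7, 0.0, 290.1], [0.0, 488.7, 211.8], [0.0, 0.0, 1.0]] [[0.026, -1.0, 0.017], [-0.993, -0.028, -0.112], [0.113, -0.014, -0.994]] [5.4, 533.9, 1164.5]
side [[427.5, 0.0, 274.1], [0.0, 427.5, 204.7], [0.0, 0.0, 1.0]] [[-0.786, -0.618, 0.021], [-0.331, 0.392, -0.859], [0.522, -0.682, -0.512]] [438.6, 262.0, 864.6]
{'t': 0.1, 'joints': [-1.316, 0.491, 1.559, -0.0, 1.092, -0.106], 'qvel': [0.0, -0.001, -0.002, -0.004, 0.001, -0.0], 'tau': [0.002, -61.362, -25.861, 0.069, 0.047, -0.0], 'eef_pos': [220.602, -584.54, 214.139], 'tcp_rot': [-1.667, 1.57, 1.836], 'ft_force': [0.213, 0.101, -0.841], 'moment': [0.024, -0.059, 0.023], 'opening': 0.997}
```

View pics/top0.png

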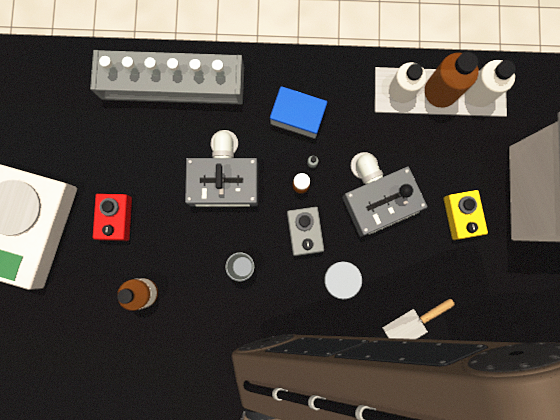

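View pics/side0.png

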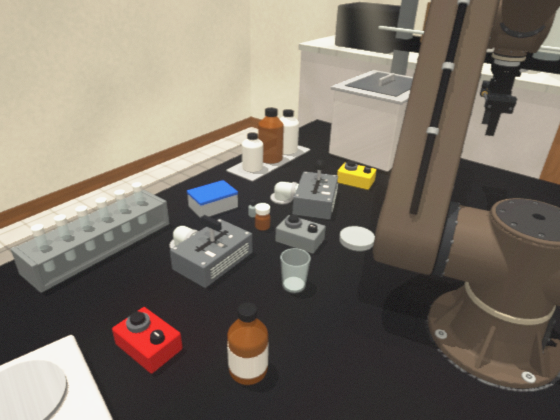

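The top view shows the ball damper at about (386,200) px, with its ball at (405,191) on the right end. The grey fan box is at (305,231) with its button at (305,221), and the bar damper is at (222,183). Next I'll zoom in and measure.

```bash
cat > h.py <<'E'
import numpy as np,cv2
from cell import *
def world(n,u,v,d):
    c=get_calibration(n);K=c["mtx"];r=np.linalg.inv(K)@[u,v,1.]
    return c["R"].T@(r*d-c["t"])
def onz(n,u,v,z):
    c=get_calibration(n);r=c["R"].T@np.linalg.inv(c["mtx"])@[u,v,1.];o=-c["R"].T@c["t"]
    return o+r*(z-o[2])/r[2]
def cloud(n,d):
    c=get_calibration(n);v,u=np.mgrid[:d.shape[0],:d.shape[1]]
    p=np.stack([u,v,np.ones_like(u)],-1)@np.linalg.inv(c["mtx"]).T*d[...,None]
    return (p-c["t"])@c["R"]
E
python3 - <<'E'
from h import *
f=np.load("top0.npz");p,d=f["p"],f["d"]
W=cloud("top",d)
cv2.imwrite("pics/topz.png",cv2.resize(p[130:300,260:450],None,fx=4,fy=3.5*8/7,interpolation=cv2.INTER_CUBIC)[:600])
def rect(roi,z0,z1,nm):
    y0,y1,x0,x1=roi
    m=np.zeros(d.shape,np.uint8);m[y0:y1,x0:x1]=1
    m&=((W[...,2]>z0)&(W[...,2]<z1)).astype(np.uint8)
    P=W[m>0];r=cv2.minAreaRect(P[:,:2].astype(np.float32));print(nm,len(P),P.mean(0).round(1),"rect",np.round(r[0],1),np.round(r[1],1),round(r[2],2))
rect((155,245,338,435),50,68,"ball box top")
rect((200,262,282,330),38,50,"fan top")
rect((205,235,290,320),50,75,"button/knob")
rect((170,205,385,420),95,135,"ball")
rect((150,215,180,262),50,68,"bar box")
for roi,nm in(((170,205,385,420),"ball"),((205,235,290,320),"btn")):
    y0,y1,x0,x1=roi;print(nm,W[y0:y1,x0:x1,2].max())
E
```

```text
ball box top 3348 [ 570.5 -203.2   59.2] rect [ 594.7 -196. ] [175.6 171.2] 25.55
fan top 1045 [485.  -18.5  44.5] rect [488.7 -18.3] [110.2  75. ] 9.67
button/knob 264 [509.6 -14.3  60.7] rect [510.4 -12.2] [41.1 60.5] 3.21
ball 150 [ 580.8 -242.1  120.4] rect [ 581.3 -244.2] [29.6 28.4] 88.07
bar box 3136 [603.4 186.8  59.7] rect [612.3 187.6] [129.9 170.4] 1.69
ball 1216.8871432342883
btn 1216.8871432342883
```

View pics/topz.png

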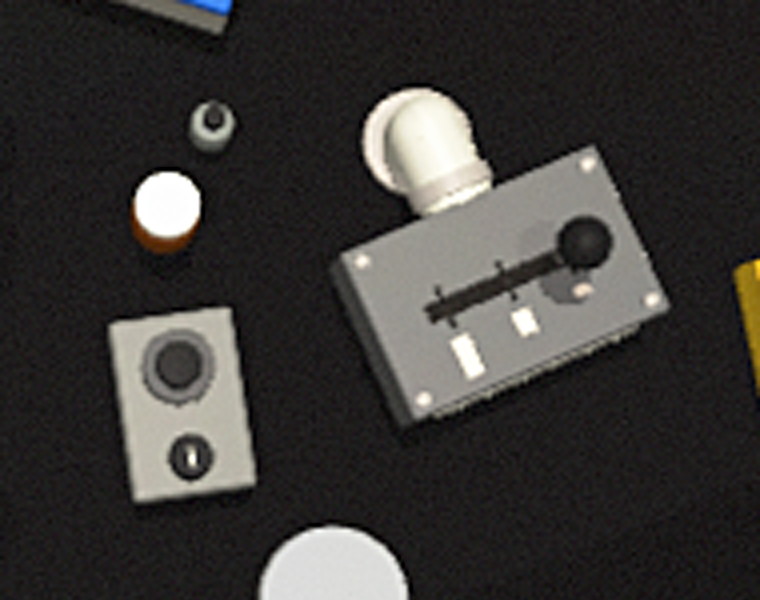

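Run:
```python
from h import *
f=np.load("top0.npz");p,d=f["p"],f["d"]
W=cloud("top",d)
S=[onz("top",260+u/4,130+v/4,60)[:2] for u,v in((588,163),(653,299),(424,399),(363,261))]
S=np.array(S);print("screws",S.round(1),"c",S.mean(0).round(1))
yd=(S[3]-S[0]+S[2]-S[1]);yd/=np.linalg.norm(yd);print("ydir",yd.round(4),"yaw",np.degrees(np.arctan2(-yd[0],yd[1])))
xd=np.array([yd[1],-yd[0]])
# ball sphere fit
y0,y1,x0,x1=175,205,388,418
P=W[y0:y1,x0:x1].reshape(-1,3);P=P[(P[:,2]>112)&(P[:,2]<135)]
A=np.c_[2*P,np.ones(len(P))];s=np.linalg.lstsq(A,(P**2).sum(1),rcond=None)[0];print("sphere",s[:3].round(1),np.sqrt(s[3]+s[:3]@s[:3]).round(1),P[:,2].max())
print("pred closed grip",(S.mean(0)-40*yd).round(1),"open",(S.mean(0)+40*yd).round(1))
# fan button
for nm,u,v,z in(("btn",179,364,60),("dial",191,457,57)):
    q=(int(260+u/4),int(130+v/4));print(nm,W[q[1],q[0]].round(1),onz("top",260+u/4,130+v/4,W[q[1],q[0],2]).round(1))
m=np.zeros(d.shape,bool);m[205:262,285:328]=1
z=W[...,2][m&(W[...,2]<90)&(W[...,2]>47)];print(np.histogram(z,bins=np.arange(47,75,1)))
print(W[212:232,305,2].round(1))
# side check of ball & button
g=np.load("side0.npz");V=cloud("side",g["d"])
c=get_calibration("side")
for X in([581,-244,110],[510,-14,60]):
    q=c["mtx"]@(c["R"]@np.array(X)+c["t"]);print("side px",(q[:2]/q[2]).round(1))
p2=g["p"];cv2.imwrite("pics/sidez.png",cv2.resize(p2[150:260,240:390],None,fx=5,fy=5,interpolation=cv2.INTER_CUBIC))
```

```text
screws [[ 637.9 -259.3]
 [ 556.2 -298.4]
 [ 492.2 -161.3]
 [ 574.1 -123.9]] c [ 565.1 -210.7]
ydir [-0.4242  0.9056] yaw 25.102310083847772
sphere [ 581.9 -243.6  113.5] 13.8 129.95104732705053
pred closed grip [ 582.1 -246.9] open [ 548.1 -174.5]
btn [508.4 -13.   65.9] [508.5 -14.8  65.9]
dial [454.8 -21.8  55.8] [454.2 -23.6  55.8]
(array([73, 62, 21,  7,  5,  9, 14, 22, 44, 41, 31, 31, 23, 15,  4,  6,  6,
       12, 20, 19, 17, 14,  8,  2,  3,  0,  0]), array([47, 48, 49, 50, 51, 52, 53, 54, 55, 56, 57, 58, 59, 60, 61, 62, 63,
       64, 65, 66, 67, 68, 69, 70, 71, 72, 73, 74]))
[55.3 55.7 60.2 63.9 66.8 63.7 65.3 65.3 65.1 66.  64.8 68.3 62.4 66.1
 65.6 57.7 57.  54.8 43.8 47.2]
side px [319.2 164.4]
side px [292.4 218.6]
```

View pics/sidez.png

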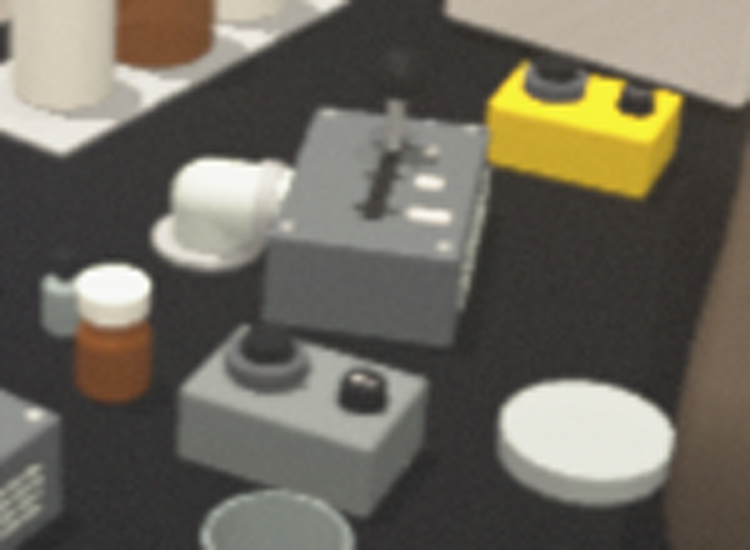

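The side view agrees with the top view: the ball is about (319,164) px and the button about (292,218) px, and the large mark is at the +y end. Now I'll work out the approach.

```bash
cat >> h.py <<'E'
from scipy.spatial.transform import Rotation as Ro
YD=np.array([-.424,.906])
def go(target,ydir=None):
    s=sensors.state();R=Ro.from_euler("xyz",s["tcp_rot"]);p=np.array(s["eef_pos"])
    print("t",round(s["t"],2),"pos",p.round(1),"F",np.round(s["ft_force"],1),"op",round(s["opening"],3),"R cols x,y,z",R.as_matrix().T.round(3).tolist())
    d=np.array(target,float)-p;print("world d",d.round(1),"tool d",R.inv().apply(d).round(1))
    if ydir is not None:
        best=None
        for sg in(1,-1):
          for ax in "yz":
            a=np.array([*ydir,0])*sg;x=np.array([0,0,-1.])
            if ax=="y": y=a;z=np.cross(x,y)
            else: z=a;y=np.cross(z,x)
            T=Ro.from_matrix(np.c_[x,y,z]);rv=(R.inv()*T).as_rotvec();print(ax,sg,"rotvec tool",rv.round(3), "final q6 approx?",)
E
python3 -c "
from h import *
go([600,-285,214],YD)"
```

```text
t 0.1 pos [ 220.6 -584.5  214.1] F [ 0.2  0.1 -0.8] op 0.997 R cols x,y,z [[-0.0, 0.001, -1.0], [0.353, -0.936, -0.001], [-0.936, -0.353, -0.0]]
world d [ 3.794e+02  2.995e+02 -1.000e-01] tool d [ 3.000e-01 -1.463e+02 -4.607e+02]
y 1 rotvec tool [3.065e+00 1.000e-03 0.000e+00] final q6 approx?
z 1 rotvec tool [1.494e+00 1.000e-03 1.000e-03] final q6 approx?
y -1 rotvec tool [-0.077 -0.     0.001] final q6 approx?
z -1 rotvec tool [-1.648e+00 -1.000e-03  1.000e-03] final q6 approx?
```

>>> {"op": "servo_tool", "data": {"steps": "0 0 0 -0.077 0 0 0; 0 -11 -45 0 0 0 0; 0 -11 -45 0 0 0 0; 0 -11 -45 0 0 0 0; 0 -11 -45 0 0 0 0; 0 -11 -45 0 0 0 0; 0 -11 -45 0 0 0 0; 0 -11 -45 0 0 0 0"}}

```text
t: 0.9
eef_pos: [476.8, -376.8, 211.3]
tcp_rot: [-1.419, 1.566, 2.154]
ft_force: [-0.4, -1.1, 0.5]
opening: 0.382
```

```bash
python3 -c "
from h import *
go([600,-285,214],YD)"
```

```text
t 0.9 pos [ 476.8 -376.8  211.3] F [-0.4 -1.1  0.5] op 0.382 R cols x,y,z [[-0.003, 0.004, -1.0], [0.419, -0.908, -0.005], [-0.908, -0.419, 0.001]]
world d [123.2  91.8   2.7] tool d [  -2.7  -31.9 -150.3]
y 1 rotvec tool [ 3.136e+00  8.000e-03 -1.000e-03] final q6 approx?
z 1 rotvec tool [1.565 0.005 0.003] final q6 approx?
y -1 rotvec tool [-0.006  0.001  0.005] final q6 approx?
z -1 rotvec tool [-1.577 -0.003  0.005] final q6 approx?
```

>>> {"op": "servo_tool", "data": {"steps": "0 -8 -38 0 0 0 0; 0 -8 -38 0 0 0 0; 0 -8 -38 0 0 0 0; 0 -5 -22 0 0 0 0; 0 0 -6 0 0 0 0; 0 0 0 0 0 0 0; 0 0 0 0 0 0 0; 0 0 0 0 0 0 0"}}

```text
t: 1.7
eef_pos: [599.5, -282.9, 208.6]
tcp_rot: [-1.238, 1.561, 2.341]
ft_force: [-0.6, -0.3, 0.2]
opening: 0.005
```

Run:
```python
from h import *
go([600,-285,102],YD)
for n in("top","side"):
    p,d=read_camera(n); np.savez(f"{n}1.npz",p=p,d=d); cv2.imwrite(f"pics/{n}1.png",p)
```

```text
t 1.7 pos [ 599.5 -282.9  208.6] F [-0.6 -0.3  0.2] op 0.005 R cols x,y,z [[-0.007, 0.007, -1.0], [0.424, -0.906, -0.009], [-0.906, -0.424, 0.003]]
world d [   0.5   -2.1 -106.6] tool d [1.066e+02 3.100e+00 1.000e-01]
y 1 rotvec tool [ 3.141  0.015 -0.005] final q6 approx?
z 1 rotvec tool [1.57  0.01  0.005] final q6 approx?
y -1 rotvec tool [-0.     0.003  0.009] final q6 approx?
z -1 rotvec tool [-1.571 -0.005  0.01 ] final q6 approx?
```

View pics/side1.png

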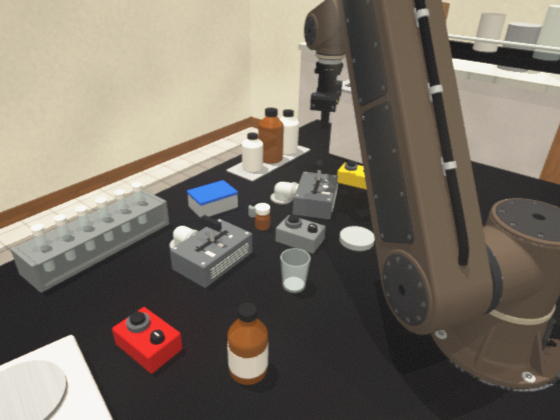

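View pics/top1.png

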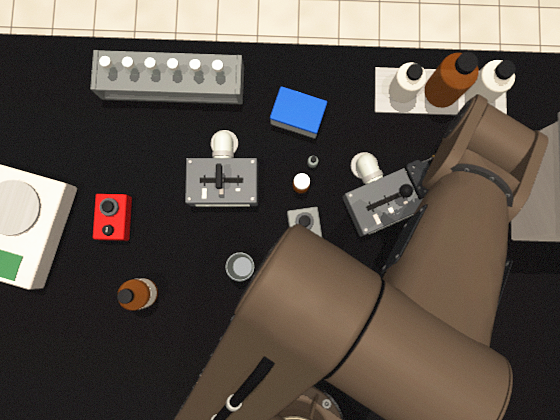

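The finger is behind the ball, on the closed side, at about (418,175) px in the top view. Descending.

>>> {"op": "servo_tool", "data": {"steps": "20 4 0 0 0.003 0.009 0; 35 0 0 0 0 0 0; 30 0 0 0 0 0 0; 15 0 0 0 0 0 0; 7 0 0 0 0 0 0; 0 0 0 0 0 0 0; 0 0 0 0 0 0 0; 0 0 0 0 0 0 0"}}

```text
t: 2.6
eef_pos: [599.6, -291.9, 102.3]
tcp_rot: [2.11, 1.564, -0.601]
ft_force: [0.2, 0.6, -0.2]
opening: 0.002
```

Run:
```python
from h import *
go([582+.424*32,-246-.906*32,102],YD)
p,d=read_camera("top");cv2.imwrite("pics/top2.png",cv2.resize(p[130:260,330:450],None,fx=4,fy=4))
p,d=read_camera("side");cv2.imwrite("pics/side2.png",cv2.resize(p[110:240,250:390],None,fx=4,fy=4))
```

```text
t 2.6 pos [ 599.6 -291.9  102.3] F [ 0.2  0.6 -0.2] op 0.002 R cols x,y,z [[0.006, -0.004, -1.0], [0.417, -0.909, 0.006], [-0.909, -0.417, -0.004]]
world d [-4.  16.9 -0.3] tool d [  0.2 -17.   -3.4]
y 1 rotvec tool [ 3.134 -0.009  0.005] final q6 approx?
z 1 rotvec tool [ 1.564 -0.007 -0.002] final q6 approx?
y -1 rotvec tool [-0.007 -0.003 -0.006] final q6 approx?
z -1 rotvec tool [-1.578  0.002 -0.007] final q6 approx?
```

View pics/top2.png

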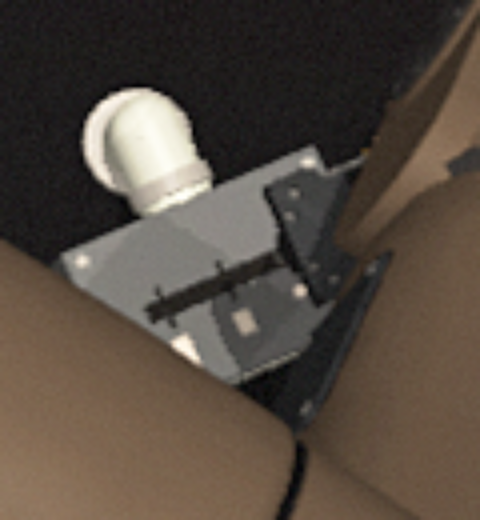

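View pics/side2.png

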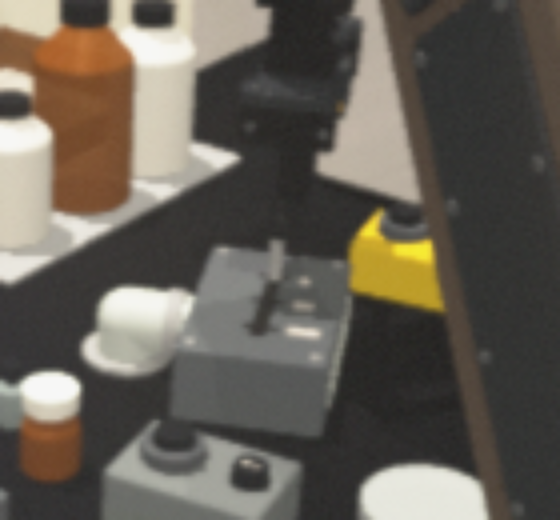

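>>> {"op": "servo_tool", "data": {"steps": "0 -6 -3.4 0 0 -0.006 0; 0 -6 0 0 0 0 0; 0 -3 0 0 0 0 0; 0 -3 0 0 0 0 0; 0 -3 0 0 0 0 0; 0 -3 0 0 0 0 0; 0 -2 0 0 0 0 0; 0 0 0 0 0 0 0"}}

```text
t: 3.5
eef_pos: [591.6, -264.0, 103.9]
tcp_rot: [2.915, 1.566, 0.205]
ft_force: [-0.1, 0.1, 0.6]
opening: 0.004
```

```bash
cat >> h.py <<'E'
B0=np.array([582,-246.])
def st():
    s=sensors.state();p=np.array(s["eef_pos"]);q=p[:2]-B0
    f=np.array(s["ft_force"]);XD=np.array([YD[1],-YD[0]])
    print("t",round(s["t"],2),"s",(q@YD).round(1),"lat",(q@XD).round(1),"z",p[2].round(1),"F along",(f[:2]@YD).round(1),"lat",(f[:2]@XD).round(1),"z",f[2].round(1),"Rx",Ro.from_euler("xyz",s["tcp_rot"]).as_matrix()[:,0].round(3))
E
python3 -c "
from h import *
st()"
```

```text
t 3.5 s -20.4 lat 1.0 z 103.9 F along 0.2 lat -0.1 z 0.6 Rx [ 0.005  0.001 -1.   ]
```

Run:
```python
from h import *
p,d=read_camera("side");cv2.imwrite("pics/side3.png",cv2.resize(p[110:220,270:390],None,fx=5,fy=5,interpolation=cv2.INTER_CUBIC))
c=get_calibration("side")
for X in([582,-246,110],[582,-246,60],[548,-173.5,60],[591.6,-264,103.9]):
    q=c["mtx"]@(c["R"]@np.array(X)+c["t"]);q=q[:2]/q[2];print("side px",q.round(1),((q-[270,110])*5).round())
```

```text
side px [319.3 164.1] [246. 271.]
side px [318.1 179. ] [240. 345.]
side px [314.2 191.3] [221. 406.]
side px [319.7 163.1] [249. 266.]
```

View pics/side3.png

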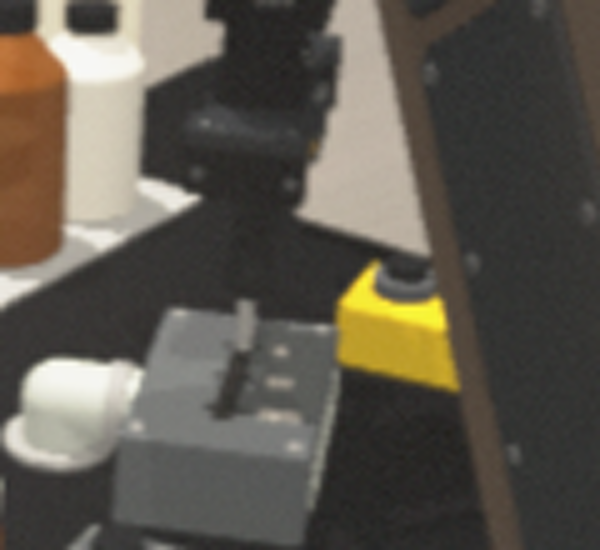

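>>> {"op": "servo_tool", "data": {"steps": "1 -1 0 0 0 0 0; 1 -2 0 0 0 0 0; 0 -2 0 0 0 0 0; 0 -2 0 0 0 0 0; 0 -1 0 0 0 0 0; 0 0 0 0 0 0 0; 0 0 0 0 0 0 0; 0 0 0 0 0 0 0"}}

```text
t: 4.35
eef_pos: [590.8, -261.6, 102.9]
tcp_rot: [2.192, 1.555, -0.519]
ft_force: [1.5, -1.7, 0.2]
opening: 0.004
```

Run:
```python
from h import *
st()
p,d=read_camera("side");cv2.imwrite("pics/side4.png",cv2.resize(p[110:220,270:390],None,fx=5,fy=5,interpolation=cv2.INTER_CUBIC))
```

```text
t 4.35 s -17.9 lat 1.4 z 102.9 F along -2.2 lat 0.6 z 0.2 Rx [ 0.013 -0.008 -1.   ]
```

View pics/side4.png

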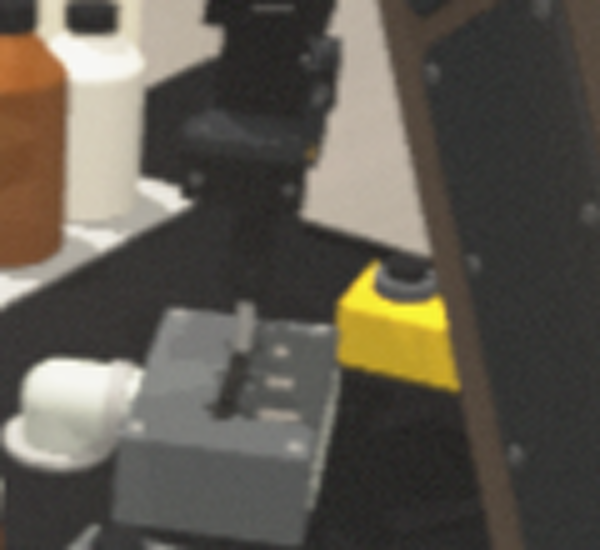

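>>> {"op": "servo_tool", "data": {"steps": "0 -4 0 0 0 0 0; 0 -5 0 0 0 0 0; 0 -5 0 0 0 0 0; 0 -5 0 0 0 0 0; 0 -5 0 0 0 0 0; 0 -5 0 0 0 0 0; 0 -5 0 0 0 0 0; 0 -5 0 0 0 0 0"}}

```text
t: 5.2
eef_pos: [575.2, -228.7, 102.2]
tcp_rot: [2.037, 1.548, -0.674]
ft_force: [2.4, -6.4, -0.1]
opening: 0.006
```

Run:
```python
from h import *
st()
p,d=read_camera("side");cv2.imwrite("pics/side5.png",cv2.resize(p[110:220,270:390],None,fx=5,fy=5,interpolation=cv2.INTER_CUBIC))
st()
```

```text
t 5.2 s 18.6 lat 1.2 z 102.2 F along -6.8 lat -0.5 z -0.1 Rx [ 0.018 -0.014 -1.   ]
t 5.25 s 19.2 lat 1.2 z 102.2 F along 0.4 lat 0.6 z 0.7 Rx [ 0.018 -0.014 -1.   ]
```

View pics/side5.png

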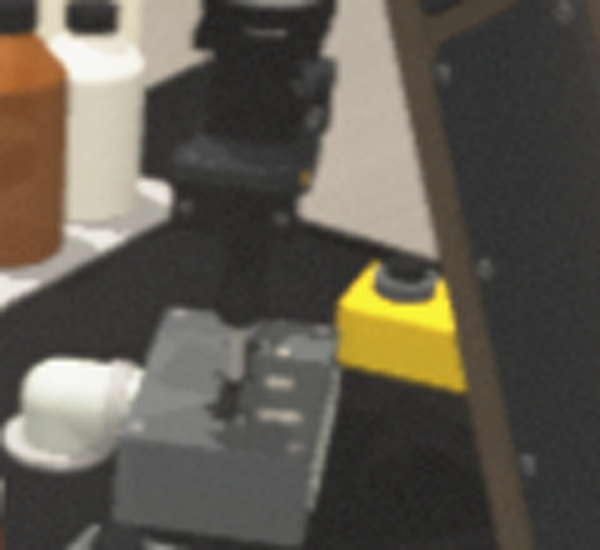

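It is at the first detent now. Pushing on toward 0.065.

>>> {"op": "servo_tool", "data": {"steps": "0 -5 0 0 0 0.005 0; 0 -5 0 0 0 0 0; 0 -5 0 0 0 0 0; 0 -5 0 0 0 0 0; 0 -5 0 0 0 0 0; 0 -4 0 0 0 0 0; 0 -1 0 0 0 0 0; 0 -1 0 0 0 0 0"}}

```text
t: 6.05
eef_pos: [563.5, -203.3, 102.1]
tcp_rot: [1.895, 1.531, -0.815]
ft_force: [0.3, 0.1, -0.2]
opening: 0.006
```

Run:
```python
from h import *
st()
p,d=read_camera("side");cv2.imwrite("pics/side6.png",cv2.resize(p[110:220,270:390],None,fx=5,fy=5,interpolation=cv2.INTER_CUBIC))
st()
```

```text
t 6.05 s 46.5 lat 1.3 z 102.1 F along -0.0 lat 0.3 z -0.2 Rx [ 0.027 -0.029 -0.999]
t 6.1 s 46.7 lat 1.3 z 102.1 F along 0.3 lat -0.7 z 0.2 Rx [ 0.027 -0.029 -0.999]
```

View pics/side6.png

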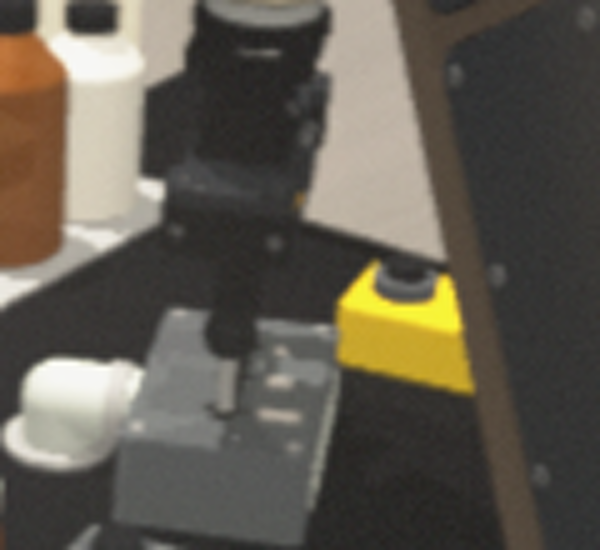

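The lever has snapped ahead and contact force is zero. Backing off, then rising and checking.

>>> {"op": "servo_tool", "data": {"steps": "0 10 0 0 0 0 0; 0 10 0 0 0 0 0; -25 5 0 0 0 0 0; -35 0 0 0 0 0 0; -30 0 0 0 0 0 0; -15 0 0 0 0 0 0; 0 0 0 0 0 0 0; 0 0 0 0 0 0 0"}}

```text
t: 6.9
eef_pos: [573.4, -229.2, 210.9]
tcp_rot: [1.888, 1.532, -0.824]
ft_force: [-0.1, 0.2, 0.4]
opening: 0.006
```

Run:
```python
from h import *
st()
go([509,-14.6,200],YD)
p,d=read_camera("side");cv2.imwrite("pics/side7.png",cv2.resize(p[110:220,270:390],None,fx=5,fy=5,interpolation=cv2.INTER_CUBIC))
c=get_calibration("side")
for k in(0,40,80):
  for z in(110,60):
    X=[*(B0+k*YD),z]
    q=c["mtx"]@(c["R"]@np.array(X)+c["t"]);q=q[:2]/q[2];print(k,z,((q-[270,110])*5).round())
```

```text
t 6.9 s 18.8 lat -0.7 z 210.9 F along 0.2 lat -0.0 z 0.4 Rx [ 0.026 -0.028 -0.999]
t 6.9 pos [ 573.4 -229.2  210.9] F [-0.1  0.2  0.4] op 0.006 R cols x,y,z [[0.026, -0.028, -0.999], [0.416, -0.908, 0.037], [-0.909, -0.417, -0.012]]
world d [-64.4 214.6 -10.9] tool d [   3.1 -222.2  -30.8]
y 1 rotvec tool [ 3.133 -0.058  0.019] final q6 approx?
z 1 rotvec tool [ 1.563 -0.038 -0.02 ] final q6 approx?
y -1 rotvec tool [-0.008 -0.012 -0.037] final q6 approx?
z -1 rotvec tool [-1.578  0.02  -0.038] final q6 approx?
0 110 [246. 271.]
0 60 [240. 345.]
40 110 [237. 299.]
40 60 [231. 375.]
80 110 [227. 329.]
80 60 [221. 406.]
```

View pics/side7.png

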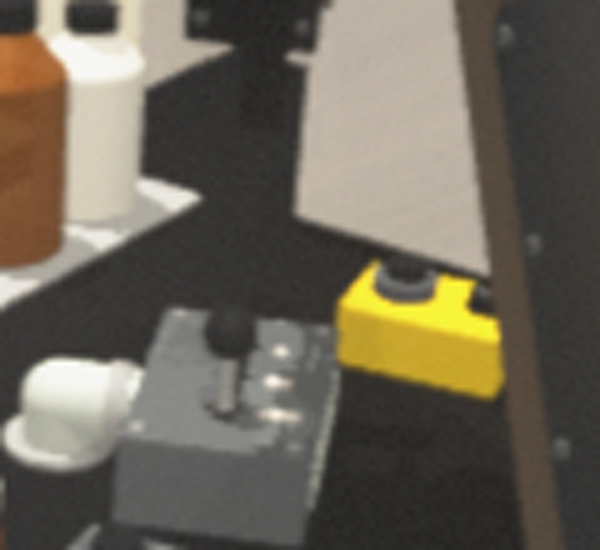

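The ball is at (228,330) px; I predicted (227,329) for 0.080, so the damper is fully open. Moving to above the fan button.

>>> {"op": "servo_tool", "data": {"steps": "0 -20 -4 -0.008 -0.012 -0.037 0; 0 -40 -6 0 0 0 0; 0 -42 -6 0 0 0 0; 0 -42 -6 0 0 0 0; 0 -40 -6 0 0 0 0; 0 -28 -4 0 0 0 0; 0 -8 0 0 0 0 0; 0 0 0 0 0 0 0"}}

```text
t: 7.75
eef_pos: [504.9, -11.0, 200.8]
tcp_rot: [-0.757, 1.555, 2.82]
ft_force: [0.1, 0.3, -0.9]
opening: 0.002
```

Run:
```python
from h import *
go([509,-14.7,90],YD)
```

```text
t 7.75 pos [504.9 -11.  200.8] F [ 0.1  0.3 -0.9] op 0.002 R cols x,y,z [[-0.015, 0.005, -1.0], [0.422, -0.907, -0.011], [-0.907, -0.422, 0.012]]
world d [   4.1   -3.7 -110.8] tool d [110.7   6.4  -3.5]
y 1 rotvec tool [ 3.139  0.017 -0.018] final q6 approx?
z 1 rotvec tool [ 1.568  0.018 -0.   ] final q6 approx?
y -1 rotvec tool [-0.002  0.012  0.011] final q6 approx?
z -1 rotvec tool [-1.573  0.     0.018] final q6 approx?
```

>>> {"op": "servo_tool", "data": {"steps": "15 5 -2 -0.002 0.012 0.011 0; 30 0 0 0 0 0 0; 30 0 0 0 0 0 0; 20 0 0 0 0 0 0; 10 0 0 0 0 0 0; 3 0 0 0 0 0 0; 0 0 0 0 0 0 0; 0 0 0 0 0 0 0"}}

```text
t: 8.55
eef_pos: [512.9, -22.6, 87.6]
tcp_rot: [2.217, 1.568, -0.492]
ft_force: [0.1, 0.1, -0.6]
opening: 0.005
```

Run:
```python
from h import *
go([509,-14.7,66],YD)
p,d=read_camera("side");cv2.imwrite("pics/side8.png",cv2.resize(p[150:270,240:360],None,fx=5,fy=5,interpolation=cv2.INTER_CUBIC))
```

```text
t 8.55 pos [512.9 -22.6  87.6] F [ 0.1  0.1 -0.6] op 0.005 R cols x,y,z [[0.002, -0.001, -1.0], [0.419, -0.908, 0.002], [-0.908, -0.419, -0.002]]
world d [ -3.9   7.9 -21.6] tool d [21.6 -8.8  0.3]
y 1 rotvec tool [ 3.136e+00 -3.000e-03  3.000e-03] final q6 approx?
z 1 rotvec tool [ 1.565 -0.003 -0.   ] final q6 approx?
y -1 rotvec tool [-0.005 -0.002 -0.002] final q6 approx?
z -1 rotvec tool [-1.576  0.    -0.003] final q6 approx?
```

View pics/side8.png

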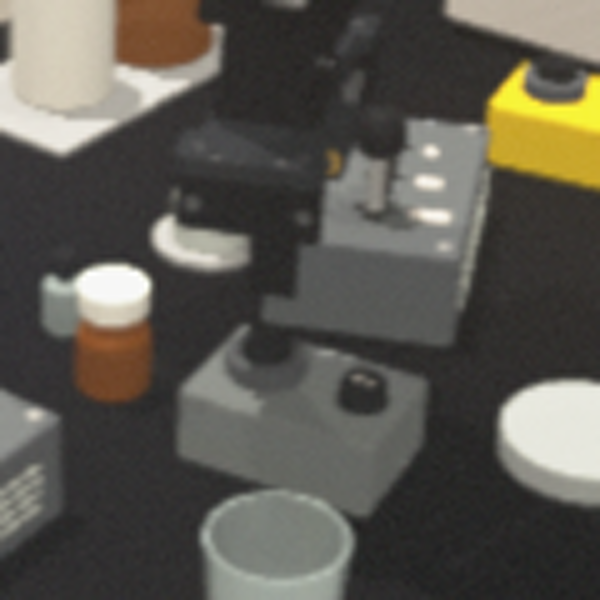

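>>> {"op": "servo_tool", "data": {"steps": "0 -5 0 0 0 0 0; 0 -3 0 0 0 0 0; 0 0 0 0 0 0 0; 6 0 0 0 0 0 0; 6 0 0 0 0 0 0; 2 0 0 0 0 0 0; 0 0 0 0 0 0 0; 0 0 0 0 0 0 0"}}

```text
t: 9.4
eef_pos: [510.1, -14.3, 74.3]
tcp_rot: [2.412, 1.565, -0.296]
ft_force: [0.0, 0.1, -0.6]
opening: 0.005
```

Run:
```python
from h import *
go([509,-14.7,66],YD)
p,d=read_camera("side");cv2.imwrite("pics/side9.png",cv2.resize(p[180:260,250:350],None,fx=7,fy=7,interpolation=cv2.INTER_CUBIC))
```

```text
t 9.4 pos [510.1 -14.3  74.3] F [ 0.   0.1 -0.6] op 0.005 R cols x,y,z [[0.006, -0.002, -1.0], [0.42, -0.908, 0.004], [-0.908, -0.42, -0.005]]
world d [-1.1 -0.4 -8.3] tool d [ 8.3 -0.2  1.1]
y 1 rotvec tool [ 3.137 -0.007  0.007] final q6 approx?
z 1 rotvec tool [ 1.566 -0.007  0.   ] final q6 approx?
y -1 rotvec tool [-0.004 -0.005 -0.004] final q6 approx?
z -1 rotvec tool [-1.575 -0.    -0.007] final q6 approx?
```

View pics/side9.png

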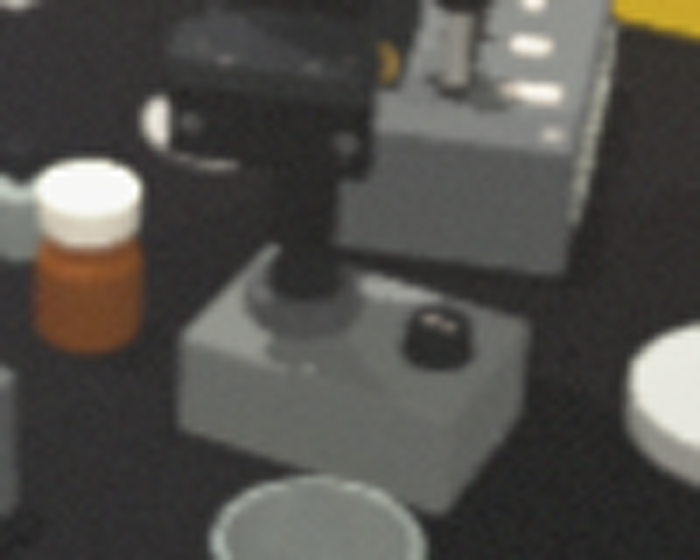

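>>> {"op": "servo_tool", "data": {"steps": "3 0 1 0 0 0 0; 3 0 0 0 0 0 0; 3 0 0 0 0 0 0; 3 0 0 0 0 0 0; 3 0 0 0 0 0 0; 3 0 0 0 0 0 0; 3 0 0 0 0 0 0; 3 0 0 0 0 0 0"}}

```text
t: 10.25
eef_pos: [509.7, -14.9, 60.5]
tcp_rot: [2.45, 1.557, -0.257]
ft_force: [-13.6, 0.6, 49.7]
opening: 0.003
```

Run:
```python
from h import *
go([509,-14.7,60],YD)
```

```text
t 10.25 pos [509.7 -14.9  60.5] F [-13.6   0.6  49.7] op 0.003 R cols x,y,z [[0.013, -0.003, -1.0], [0.421, -0.907, 0.009], [-0.907, -0.421, -0.011]]
world d [-0.7  0.2 -0.5] tool d [ 0.5 -0.5  0.5]
y 1 rotvec tool [ 3.138 -0.014  0.016] final q6 approx?
z 1 rotvec tool [ 1.567e+00 -1.500e-02  1.000e-03] final q6 approx?
y -1 rotvec tool [-0.003 -0.01  -0.009] final q6 approx?
z -1 rotvec tool [-1.574e+00 -1.000e-03 -1.500e-02] final q6 approx?
```

It is bottomed at z = 60.5, 6 mm below the top. The 50 N is harder than I intended, so I'm releasing now.

>>> {"op": "servo_tool", "data": {"steps": "-3 0 0 0 0 0 0; -10 0 0 0 0 0 0; -25 0 0 0 0 0 0; -40 0 0 0 0 0 0; -40 0 0 0 0 0 0; -25 0 0 0 0 0 0; 0 0 0 0 0 0 0; 0 0 0 0 0 0 0"}}

```text
t: 11.05
eef_pos: [507.1, -14.4, 210.5]
tcp_rot: [2.444, 1.557, -0.263]
ft_force: [-1.1, 0.3, -0.1]
opening: 0.005
```

Run:
```python
from h import *
st()
p,d=read_camera("side");cv2.imwrite("pics/side10.png",cv2.resize(p[130:270,200:390],None,fx=4,fy=4,interpolation=cv2.INTER_CUBIC))
p,d=read_camera("top");cv2.imwrite("pics/top10.png",p)
```

```text
t 11.05 s 241.6 lat 30.3 z 210.5 F along 0.7 lat -0.9 z -0.1 Rx [ 0.013 -0.004 -1.   ]
```

View pics/side10.png

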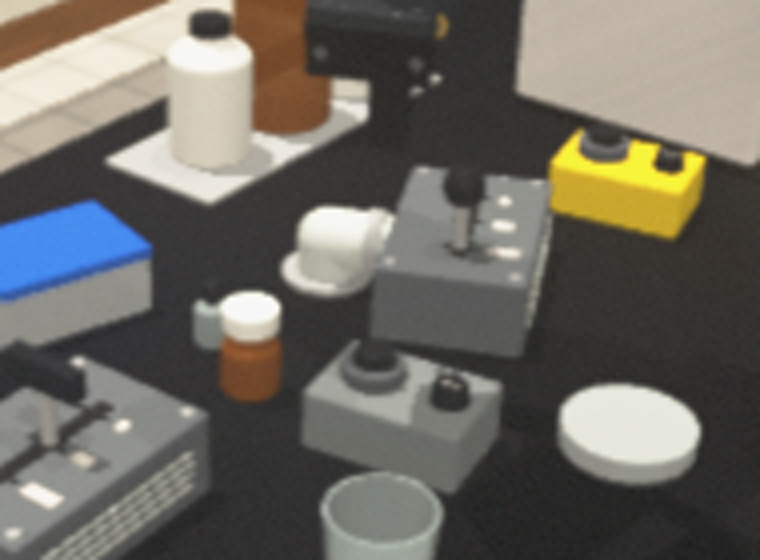

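View pics/top10.png

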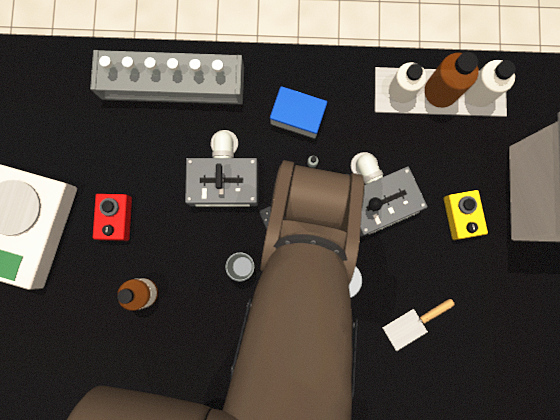

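The side view shows the ball lever at the large mark at about (463,187) px and the fan button up at (375,355) px. The top view has the ball at (376,205) px, and the other objects it shows are in place. Handing in.

```bash
python3 -c "
from cell import *
order.job_done()"
```

```text
the job is handed in; nothing more can be done
```

The ball damper is fully open, and I pressed the fan button down and let it come up only after that. The job is handed in at about 11 s of the 48 s allowed.

- **Lever:** I pushed the ball grip with the shut fingertips out of closed and past the half-open detent. I kept pushing to about 0.065, where it snapped to the second stop by itself. The side picture put the ball at (228,330) px, against (227,329) px predicted for a travel of 0.080. The highest force I read while pushing was about 7 N. I only see the force at the end of each call, so the peak in between is not known.
- **Fan button:** I pressed until it bottomed at z = 60.5 mm, about 6 mm below its measured top of 66 mm. The last picture shows it up again.
- **Too firm on the button:** The wrist read about 50 N at the bottom of the press, much more than the 5 N needed. I released it on the next move. It stayed under the 120 N wrist limit, and only the fingertips were on the button. It was still not as gentle as asked.
- **Other objects:** In the last pictures the bar lever and the loose items in view look unmoved. I checked this by eye only, and in the last top view the arm hid the jar and most of the dish, but both show in the side view. The gripper ended clear at z = 210 mm with near-zero force.

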